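# Close the culture dish in its turner and invert it

### The job

One of the two dish turners on the bench has a small culture dish lying in its open tray. Close that turner's lid fully over the dish, then turn the tray all the way over by its bar handle so that the dish ends upside down inside the shut holder, and let go. Leave the empty turner alone.

Things in the scene. Friction and masses are not known exactly. Their poses are not given: they have to be found in the camera images.
- loaded_pivot (a point): Pivot centre of the turner that holds the dish, 100 mm above the bench, on its fixed bracket (does not turn with the tray). x points from the bar handle's start side to the lid hinge, y along the pivot axis, z up. Aluminium tray 84 x 84 mm, z -13 to +13 mm, floor 4, walls 7 mm. Posts at y 52 to 60 mm either side, up to z +14 mm. Base plate 130 x 132 x 8 mm.
- loaded_bar (a point): Middle of the bar handle that turns the loaded tray: steel bar, 10 mm thick, along y, 88 mm from the pivot axis and level with it; starts at x -88 mm from the pivot, ends at +88. Turns with the tray. Free for fingers: 41 mm between bar and tray wall, 60 mm along the bar between its two rods.
- loaded (a joint): Turn of the loaded tray about its pivot (rad): 0 at the start, pocket up, on a stop (the handle cannot go lower); grows as the handle goes up and over the top to 3.14 at the far stop, upside down. Stiff: takes about 1.5 N at the bar and stays where it is left.
- loaded_lid (a joint): Opening of the loaded turner's lid (rad): 0 shut on the tray, 1.57 upright; starts 1.65 to 1.95, leaning away from the handle. Framed clear window 84 x 84 x 6 mm; hinge axis at x +44, z +14 mm from the pivot, free edge 86 mm from it. Shut, its top is at z +20 mm. Stiff (about 1.5 N at the edge): stays where left, also upside down. Push it over from behind.
- dish_center (a point): Centre of the closed culture dish, 60 mm across and 15 mm high, clear plastic with pale green jelly, lying loose in the 70 x 70 mm pocket of the loaded tray. Its z axis points up at the start, down when inverted.
- empty_lid_edge (a point): Middle of the free edge of the open lid of the other turner: same make and size, but nothing in its tray, roughly 20 to 60 cm to the side of the loaded one. Not to be disturbed.
Things that resemble listed ones, but are neither listed nor needed, are in the scene too. Leave any green or purple look-alike of the part that bears loaded_pivot alone. What is shaped like the part that bears dish_center but purple or turquoise is not meant.

How it is judged:
By the outcome, as a careful person would: the job done as asked, in the order asked, and still so for the second after the job is handed in, with the robot touching nothing.
It also fails if it takes over 54 s, if anything falls off the work surface, if the arm or the gripper's body presses on something with over 40 N, if the wrist force passes 120 N, or if a joint passes its speed limit or range.

### The arm

A 6-joint arm with a two-finger parallel gripper is mounted at the origin on the work surface. World frame = base frame: x ahead of the robot, y to its left, z up, the work surface at z = 0. Lengths are in mm, angles in rad, forces in N, time in s.
With the tool pointing down it reaches from about 350 to 775 mm from the base axis. Payload 7.3 kg.
Tool frame: the origin (TCP) lies midway between the tips of the shut fingers; the grasp point (between the pads) lies 19 mm behind it; x points along the fingers, z is the direction in which the jaws open and shut, and the axes are right-handed (so a half turn about x gives the same grasp; the last joint's range is limited). The gripper opens to 92 mm and grips with 3 to 60 N. Pads are 19 mm wide; open, the fingers measure 130 mm over their backs; the gripper's body (75 mm by 190 mm) begins 47 mm behind the grasp point.
Start: joints at [-1.459, 0.342, 1.524, -0, 1.275, -0.146], TCP at [133.873, -507.664, 226.741] pointing down, gripper open.
Joint ranges: [-2.53, 2.53], [-0.77, 2.02], [0.04, 2.7], [-1, 4.14], [0.28, 2.66], [-3.11, 3.11]. Speed limits (rad/s): [2.57, 2.57, 3.14, 3.14, 3.14, 3.14].

### API

Orientations are given as [roll, pitch, yaw] about the fixed x, y, z axes, in that order (R = Rz(yaw) Ry(pitch) Rx(roll)).
In Python, from plant import monitor, optics, close_job gives the robot as it stands.
- The arm moves only by the tool send_rows, never from a script. Its argument "commands" is a list that holds one entry, the list of rows, each a list of 5 numbers: the shift along the tool's x, y, z in m, then the turn about the tool's x in degrees, then the finger opening in m, from 0 to 0.0918. A call has 1 to 10 rows; each row shifts and turns the pose as measured when the row begins, along the tool's axes as they then stand; what a row does not reach is not made up. A row lasts 1/12 s, in which the tool goes at most 41.7 mm and 7.16 degrees, less where a joint would pass 70% of its speed; a pose out of reach is approached as far as the arm can. A call with a gripper value outside its range is refused whole. The fingers move at their own pace and stop on an object; the grip force is fixed at half the most. Time passes only in rows, so rows that do not move let the fingers close. It gives the time, the measured TCP pose, the force and the opening at its end, in the units of the state.
- monitor.get_obs(): the state, without advancing time (a new reading comes with each control period).
- optics.capture(name): name is "side" or "top"; returns a dict with "color" (480x640x3 uint8, blue, green, red), "camera_matrix" (3x3 intrinsics, pixels), "camera_from_world" (4x4, takes a point from world to camera coordinates). Camera axes: x right, y down, z forward; pixel columns grow to the right and rows downward; lengths in mm; the calibration is good to about 2 mm. A picture is of the moment at which its call begins. There is no depth.
- close_job(): hands the job in, once; it reports no verdict.
The state is a dict: "time": time; "joint_positions": joint angles; "dq": joint speeds; "tau": joint torques, N m; "tool_pos": TCP position; "tcp_rot": TCP orientation; "contact_force": force on the tool from outside, world axes, zero at the start; "moment": the same for the moment, N m; "grip_width": finger opening in mm.
Only numpy, scipy, OpenCV 4.12 (cv2) and the standard library are available. Lean on these libraries where they do the work, as an engineer would, in place of code of your own. Each camera call takes 0.05 s, during which the arm holds its last target.

## Working session

There is one attempt and no reset: what is moved stays moved. The work goes in short steps, Python scripts to look and compute and a tool call to move; the robot and the scene stay as the last step left them, time stands still between calls to the robot, and variables do not carry over. Pictures are saved under pics/ and viewed, and the job is handed in when it is done.

Besides the shell and the picture viewer there is one more tool, called as name(argument=value, ...) on one line, values as JSON. send_rows: Moves the arm, as the interface text tells. Its arguments: {"type":"object","properties":{"commands":{"type":"array","items":{"type":"array","items":{"type":"array","items":{"type":"number"}}}}},"required":["commands"]}

```bash
mkdir -p pics; ls
python3 - <<'E'
from plant import monitor, optics
import cv2
print(monitor.get_obs())
for n in("side","top"):
    d=optics.capture(n); cv2.imwrite(f"pics/{n}0.png",d["color"]); print(d["camera_matrix"],d["camera_from_world"])
E
```

```text
pics
{'time': 0.0, 'joint_positions': array([-1.45900396e+00,  3.42714318e-01,  1.52501298e+00, -2.98267306e-05,
        1.27537726e+00, -1.46010809e-01]), 'dq': array([-0.00217332, -0.00172301, -0.00019964,  0.00195995,  0.0009062 ,
       -0.0002115 ]), 'tau': array([-3.66559207e-04, -4.31246674e+01, -2.44221514e+01,  7.17030955e-02,
        5.60436992e-02, -9.59831391e-05]), 'tool_pos': array([ 133.81442363, -507.24605372,  226.05072532]), 'tcp_rot': array([3.01444417, 1.56928415, 1.70145972]), 'contact_force': array([-0.69083258,  0.13107499,  0.3750418 ]), 'moment': array([-0.01170884, -0.01298127, -0.01024196]), 'grip_width': 91.53797452486798}
[[594.08851339   0.         321.92995464]
 [  0.         594.08851339 242.54044887]
 [  0.           0.           1.        ]] [[-9.81375326e-01 -1.91377475e-01 -1.66472816e-02  6.18588624e+02]
 [-1.31375038e-01  7.31851716e-01 -6.68680540e-01  9.20686924e+01]
 [ 1.40153735e-01 -6.54039546e-01 -7.43363439e-01  1.34956859e+03]
 [ 0.00000000e+00  0.00000000e+00  0.00000000e+00  1.00000000e+00]]
[[500.56292493   0.         319.89968328]
 [  0.         500.56292493 225.65927576]
 [  0.           0.           1.        ]] [[ 1.45497957e-02 -9.99892964e-01  1.53748311e-03  9.09186997e+01]
 [-9.89378031e-01 -1.46191768e-02 -1.44628459e-01  6.51349767e+02]
 [ 1.44635456e-01  5.83162522e-04 -9.89484838e-01  1.08552597e+03]
 [ 0.00000000e+00  0.00000000e+00  0.00000000e+00  1.00000000e+00]]
```

View pics/side0.png

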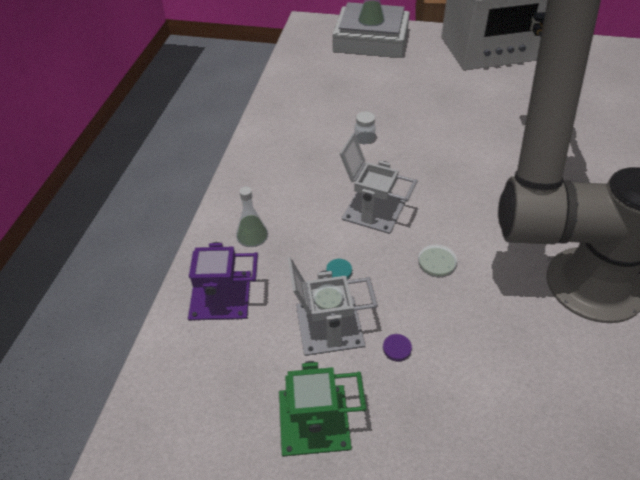

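View pics/top0.png

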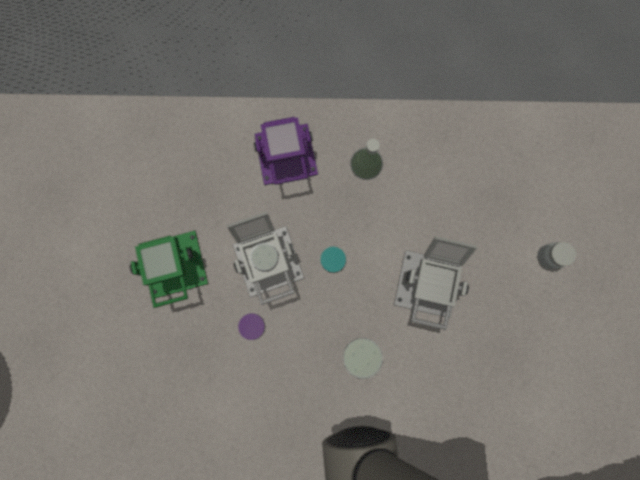

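The loaded turner is the grey one with a dish, at top (265,258) and side (330,300). The empty one is at top (437,283). Zooming in.

Run:
```python
import cv2
a=cv2.imread("pics/top0.png")[205:315,215:315]; cv2.imwrite("pics/tz.png",cv2.resize(a,None,fx=5.4,fy=5.4,interpolation=cv2.INTER_CUBIC))
a=cv2.imread("pics/side0.png")[250:360,280:390]; cv2.imwrite("pics/sz.png",cv2.resize(a,None,fx=5.4,fy=5.4,interpolation=cv2.INTER_CUBIC))
```

```text
(no output)
```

View pics/tz.png

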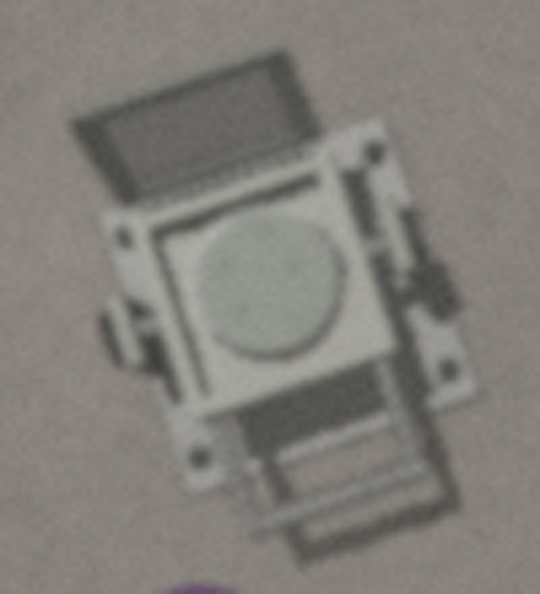

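View pics/sz.png

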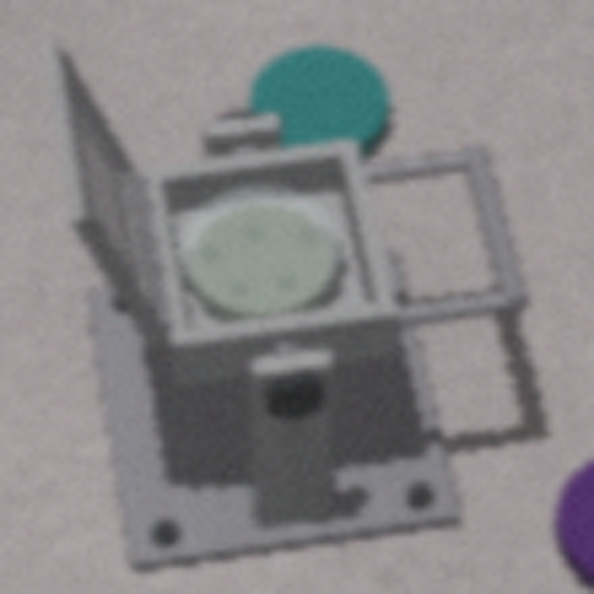

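```bash
cat > h.py <<'E'
import numpy as np,cv2
from plant import optics,monitor
C={}
def cam(n):
    if n not in C: C[n]=optics.capture(n)
    return C[n]
def ray(n,p,z):
    d=cam(n);K=d["camera_matrix"];T=d["camera_from_world"]
    R=T[:3,:3];o=-R.T@T[:3,3];v=R.T@np.linalg.inv(K)@np.array([p[0],p[1],1.])
    return o+v*(z-o[2])/v[2]
def proj(n,X):
    d=cam(n);q=d["camera_from_world"][:3,:3]@np.asarray(X,float)+d["camera_from_world"][:3,3];q=d["camera_matrix"]@q
    return q[:2]/q[2]
E
python3 - <<'E'
from h import *
t=lambda x,y:(215+x/5.4-.4,205+y/5.4-.4)
s=lambda x,y:(280+x/5.4-.4,250+y/5.4-.4)
np.set_printoptions(precision=1,suppress=True)
S=[ray("top",t(*p),8) for p in[(375,152),(123,237),(200,457),(449,370)]]
print(np.array(S),np.mean(S,0))
print("sidescrews",[ray("side",s(*p),8) for p in[(165,533),(420,495)]])
print("dish",ray("top",t(270,283),106), ray("side",s(262,255),106))
print("bar",[ray("top",t(*p),105) for p in[(255,525),(425,465)]])
print("barside",[ray("side",s(*p),105) for p in[(488,155),(515,300)]])
print("lid",[ray("top",t(*p),195) for p in[(75,122),(285,52)]])
print("trayside",[ray("side",s(*p),113) for p in[(155,180),(355,145),(395,310),(180,340)]])
print("traytop",[ray("top",t(*p),113) for p in[(150,220),(320,155),(400,350),(200,412)]])
E
```

```text
[[637.7 184.    8. ]
 [599.2 291.6   8. ]
 [505.7 255.3   8. ]
 [544.1 150.    8. ]] [571.7 220.2   8. ]
sidescrews [array([598.6, 290.1,   8. ]), array([504.6, 255.3,   8. ])]
dish [572.3 216.9 106. ] [572.  224.1 106. ]
bar [array([478.1, 220. , 105. ]), array([502.2, 154.4, 105. ])]
barside [array([495.4, 160.7, 105. ]), array([476. , 226.9, 105. ])]
lid [array([622.7, 279.8, 195. ]), array([649.6, 204.2, 195. ])]
trayside [array([617.6, 201.7, 113. ]), array([545.6, 171.3, 113. ]), array([518.3, 245.1, 113. ]), array([593.3, 272.5, 113. ])]
traytop [array([595.8, 264. , 113. ]), array([622.5, 198. , 113. ]), array([546.4, 164.7, 113. ]), array([521.2, 241.8, 113. ])]
```

```bash
cat >> h.py <<'E'
from scipy.spatial.transform import Rotation as Ro
P=np.array([571,220,100.]);a=np.radians(20.6)
U=np.array([np.cos(a),np.sin(a),0]);V=np.array([-U[1],U[0],0])
def R(o): return Ro.from_euler("xyz",o["tcp_rot"]).as_matrix()
def st(target=None):
    o=monitor.get_obs();r=R(o);p=o["tool_pos"]
    d=p-P; print("t %.2f"%o["time"],"turner xyz",np.round([d@U,d@V,d[2]],1),"F",np.round(o["contact_force"],1),"w %.1f"%o["grip_width"])
    # turn about tool x so that tool z is along +-U
    z=r[:,2];y=r[:,1]
    th=np.degrees(np.arctan2(-(y@U),(z@U)));print("turn needed",round(th,1),round((th+180)%360,1),"j",np.round(o["joint_positions"],2))
    if target is not None:
        w=P+target[0]*U+target[1]*V+np.array([0,0,target[2]])
        print("shift in tool mm",np.round(r.T@(w-p),1))
    return o
E
python3 - <<'E'
from h import *
o=st((115,0,200)); print(R(o).round(3))
E
```

```text
t 0.20 turner xyz [-665.1 -527.1  126.3] F [-0.   0.5  1.2] w 91.9
turn needed -95.8 84.2 j [-1.46  0.34  1.52  0.    1.28 -0.15]
shift in tool mm [ -73.1  722.6 -603.7]
[[-0.     0.967  0.255]
 [ 0.001  0.255 -0.967]
 [-1.     0.    -0.001]]
```

send_rows(commands=[[[-0.04,0,0,0,0.0],[-0.035,0,0,0,0.0],[0,0.03,-0.025,0,0],[0,0.03,-0.025,0,0],[0,0.03,-0.025,0,0],[0,0.03,-0.025,0,0],[0,0.03,-0.025,0,0],[0,0.03,-0.025,0,0],[0,0.03,-0.025,0,0],[0,0.03,-0.025,0,0]]])

```text
time: 1.03
tool_pos: [317.5, -248.0, 302.9]
tcp_rot: [2.884, 1.567, 1.557]
contact_force: [0.8, -0.5, -0.1]
grip_width: 29.6
```

send_rows(commands=[[[0,0.03,-0.025,0,0],[0,0.03,-0.025,0,0],[0,0.03,-0.025,0,0],[0,0.03,-0.025,0,0],[0,0.03,-0.025,0,0],[0,0.03,-0.025,0,0],[0,0.03,-0.025,0,0],[0,0.03,-0.025,0,0],[0,0.03,-0.025,0,0],[0,0.03,-0.025,0,0]]])

```text
time: 1.87
tool_pos: [554.9, 87.1, 304.5]
tcp_rot: [2.095, 1.568, 0.769]
contact_force: [0.8, -0.6, -0.2]
grip_width: 0.5
```

Run:
```python
from h import *
o=st((115,0,200))
```

```text
t 1.87 turner xyz [ -61.9 -118.7  204.5] F [ 0.8 -0.6 -0.2] w 0.5
turn needed -96.6 83.4 j [0.02 0.36 1.28 0.   1.5  1.34]
shift in tool mm [   5.1  162.1 -138.2]
```

send_rows(commands=[[[0,0.03,-0.025,0,0],[0,0.03,-0.025,0,0],[0,0.03,-0.025,0,0],[0,0.03,-0.025,0,0],[0,0.03,-0.025,0,0],[0,0,0,-7,0],[0,0,0,-7,0],[0,0,0,-7,0],[0,0,0,-7,0],[0,0,0,-7,0]]])

```text
time: 2.7
tool_pos: [676.5, 265.3, 289.1]
tcp_rot: [-2.421, 1.558, -3.117]
contact_force: [0.4, -0.2, -0.4]
grip_width: 0.3
```

send_rows(commands=[[[0,0,0,-7,0],[0,0,0,-7,0],[0,0,0,-7,0],[0,0,0,-7,0],[0,0,0,-7,0],[0,0,0,-7,0],[0,0,0,-7,0],[0,0,0,-7,0]]])

```text
time: 3.37
tool_pos: [675.8, 265.7, 283.2]
tcp_rot: [2.963, 1.549, -3.016]
contact_force: [-0.6, -0.3, -0.3]
grip_width: 0.2
```

Run:
```python
from h import *
o=st((115,0,77))
```

```text
t 3.37 turner xyz [114.2   5.9 183.2] F [-0.6 -0.3 -0.3] w 0.2
turn needed -3.2 176.8 j [ 0.27  0.75  0.67  0.    1.74 -0.04]
shift in tool mm [106.1  -6.3   3.4]
```

send_rows(commands=[[[0.03,-0.002,0.002,-3,0],[0.03,-0.002,0.001,0,0],[0.03,-0.002,0.001,0,0],[0.016,0,0,0,0],[0,0,0,0,0]]])

```text
time: 3.78
tool_pos: [679.9, 261.2, 173.5]
tcp_rot: [2.876, 1.551, -3.041]
contact_force: [-0.1, -0.7, -0.4]
grip_width: 0.4
```

Run:
```python
from h import *
o=st((115,0,77))
for n in("side","top"):
    im=cam(n)["color"]; c=proj(n,P+[0,0,60]).astype(int); h=70
    cv2.imwrite(f"pics/a_{n}.png",cv2.resize(im[c[1]-h:c[1]+h,c[0]-h:c[0]+h],None,fx=4,fy=4))
a,b=[cv2.imread(f"pics/a_{n}.png")[:, 80:480] for n in("side","top")]
cv2.imwrite("pics/a1.png",np.hstack([a,b]))
```

```text
t 3.78 turner xyz [116.4   0.3  73.5] F [-0.1 -0.7 -0.4] w 0.4
turn needed 0.4 180.4 j [ 0.26  0.79  0.9   0.    1.48 -0.11]
shift in tool mm [-3.5 -0.3 -1.5]
```

View pics/a1.png

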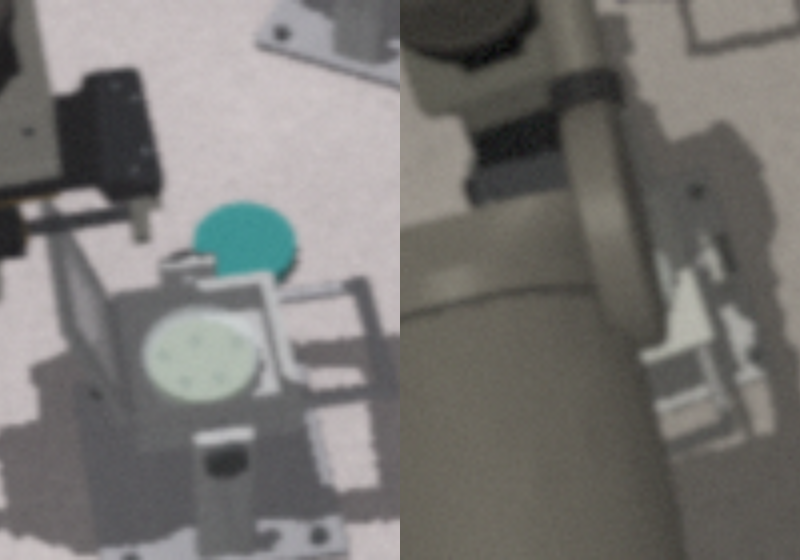

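Run:
```python
from h import *
o=monitor.get_obs();r=R(o)
im=cam("side")["color"].copy();c=(260,100)
im=cv2.resize(im[100:340,180:420],None,fx=2.5,fy=2.5)
for off in[(0,0,0),(-66,0,0),(-66,0,95),(-66,0,-95),(0,0,46),(0,0,-46)]:
    q=proj("side",o["tool_pos"]+r@np.array(off,float)); print(off,q, (q-[180,100])*2.5)
    cv2.circle(im,tuple(int(v) for v in (q-[180,100])*2.5),3,(0,0,255),-1)
for X in[(68,0,96),(44,0,14)]:
    q=proj("side",P+X[0]*U+[0,0,X[2]]);cv2.circle(im,tuple(int(v) for v in (q-[180,100])*2.5),3,(255,0,0),-1)
cv2.imwrite("pics/a2.png",im)
```

```text
(0, 0, 0) [268.38859646 281.85653812] [220.97149115 454.6413453 ]
(-66, 0, 0) [264.87318816 259.58824708] [212.1829704  398.97061771]
(-66, 0, 95) [213.17288278 267.48997836] [ 82.93220694 418.72494591]
(-66, 0, -95) [315.7415045 251.8136747] [339.35376125 379.53418676]
(0, 0, 46) [244.54561031 285.58669183] [161.36402576 463.96672956]
(0, 0, -46) [292.05298541 278.15432534] [280.13246354 445.38581334]
```

View pics/a2.png

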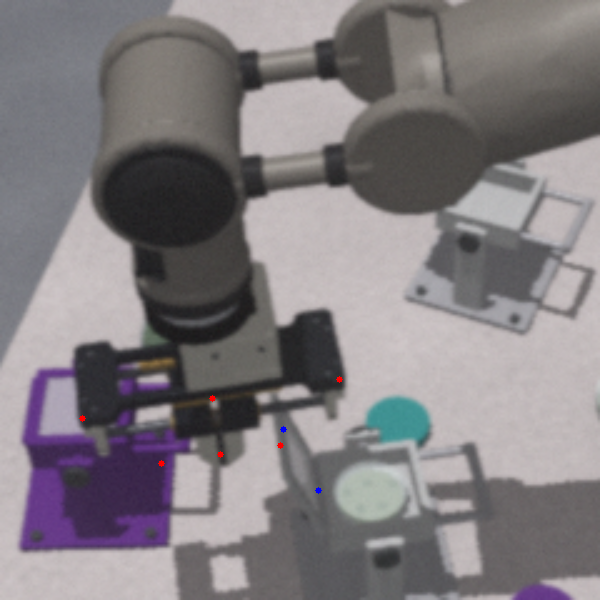

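Run:
```python
from h import *
o=monitor.get_obs();r=R(o)
for off in[(-66,37,-95),(-66,-37,-95),(-66,37,95),(-66,-37,95),(-50,0,-90),(-40,0,-90),(-30,0,-90),(-66,0,-90),(-66,37,-90)]:
    q=proj("side",o["tool_pos"]+r@np.array(off,float)); print(off, ((q-[180,100])*2.5).round())
im=cam("side")["color"][215:300,200:325]
cv2.imwrite("pics/a3.png",cv2.resize(im,None,fx=6,fy=6,interpolation=cv2.INTER_CUBIC))
im=cv2.imread("pics/top0.png")
```

```text
(-66, 37, -95) [347. 416.]
(-66, -37, -95) [330. 342.]
(-66, 37, 95) [ 84. 456.]
(-66, -37, 95) [ 79. 380.]
(-50, 0, -90) [333. 393.]
(-40, 0, -90) [333. 402.]
(-30, 0, -90) [334. 411.]
(-66, 0, -90) [332. 379.]
(-66, 37, -90) [340. 417.]
```

View pics/a3.png

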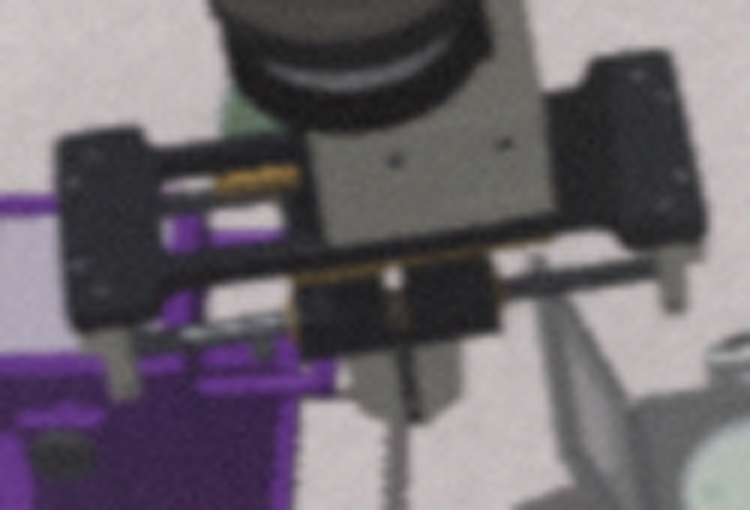

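send_rows(commands=[[[-0.001,0,-0.012,0,0],[0,0,-0.012,0,0],[0,0,-0.012,0,0],[-0.001,0,-0.012,0,0]]])

```text
time: 4.32
tool_pos: [641.6, 246.2, 189.9]
tcp_rot: [0.324, 1.562, 0.691]
contact_force: [1.5, 0.9, 0.7]
grip_width: 0.6
```

Run:
```python
from h import *
o=st((46,0,77))
im=cam("side")["color"][200:360,230:400]
cv2.imwrite("pics/b1.png",cv2.resize(im,None,fx=3.5,fy=3.5))
```

```text
t 4.32 turner xyz [75.4 -0.3 89.9] F [1.5 0.9 0.7] w 0.6
turn needed 0.4 180.4 j [ 0.25  0.67  1.07  0.    1.39 -0.11]
shift in tool mm [ 12.7   0.5 -29.5]
```

View pics/b1.png

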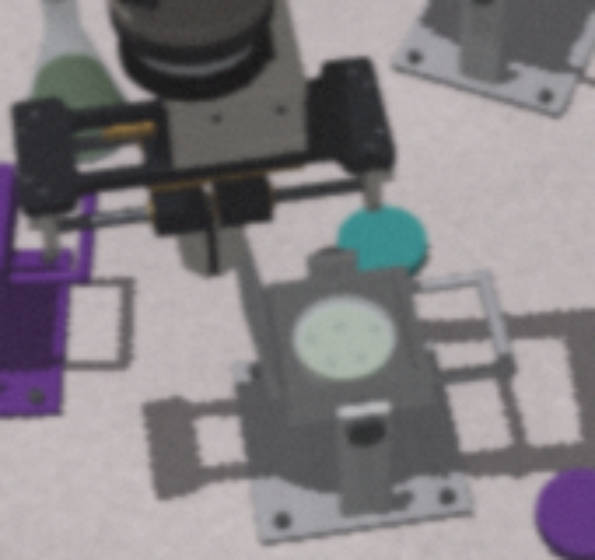

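send_rows(commands=[[[0.008,0,-0.008,0,0],[0.008,0,-0.008,0,0],[0.004,0,-0.008,0,0]]])

```text
time: 4.62
tool_pos: [624.5, 239.8, 182.4]
tcp_rot: [0.026, 1.538, 0.394]
contact_force: [1.2, 0.5, 6.2]
grip_width: 0.8
```

Run:
```python
from h import *
o=st((26,0,68))
```

```text
t 4.62 turner xyz [57.1 -0.3 82.4] F [1.2 0.5 6.2] w 0.8
turn needed 0.5 180.5 j [ 0.25  0.62  1.18  0.    1.3  -0.12]
shift in tool mm [ 13.4   0.5 -31.5]
```

send_rows(commands=[[[0.004,0,-0.01,0,0],[0.005,0,-0.01,0,0],[0.007,0,-0.01,0,0],[0.007,0,-0.005,0,0]]])

```text
time: 4.95
tool_pos: [599.6, 230.4, 171.4]
tcp_rot: [-0.019, 1.509, 0.349]
contact_force: [0.6, 1.3, 1.7]
grip_width: 0.6
```

Run:
```python
from h import *
o=st((10,0,52))
im=cam("side")["color"][200:360,230:400]
cv2.imwrite("pics/b2.png",cv2.resize(im,None,fx=3.5,fy=3.5))
```

```text
t 4.95 turner xyz [30.4 -0.4 71.4] F [0.6 1.3 1.7] w 0.6
turn needed 0.5 180.5 j [ 0.24  0.57  1.32  0.01  1.2  -0.13]
shift in tool mm [ 18.1   0.6 -21.6]
```

View pics/b2.png

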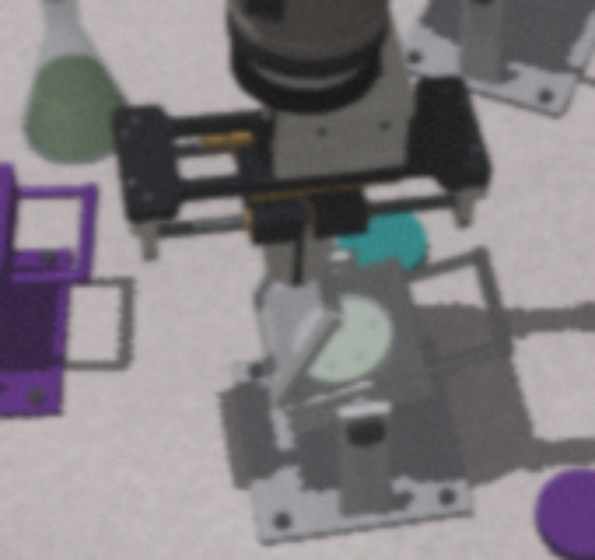

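send_rows(commands=[[[0.003,0,-0.008,0,0],[0.004,0,-0.008,0,0],[0.006,0,-0.008,0,0],[0.007,0,-0.005,0,0]]])

```text
time: 5.33
tool_pos: [577.3, 221.5, 152.2]
tcp_rot: [-0.025, 1.5, 0.343]
contact_force: [0.6, -0.0, 1.9]
grip_width: 0.2
```

Run:
```python
from h import *
o=st((2,0,37))
im=cam("side")["color"][200:360,230:400]
cv2.imwrite("pics/b3.png",cv2.resize(im,None,fx=3.5,fy=3.5))
```

```text
t 5.33 turner xyz [ 6.4 -0.8 52.2] F [ 0.6 -0.   1.9] w 0.2
turn needed 0.5 180.5 j [ 0.24  0.54  1.43  0.01  1.11 -0.13]
shift in tool mm [14.8  0.8 -5.5]
```

View pics/b3.png

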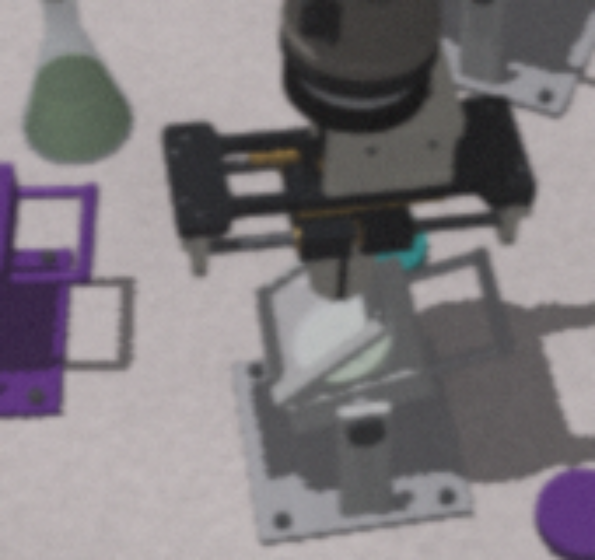

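send_rows(commands=[[[0.006,0,-0.006,0,0],[0.008,0,-0.004,0,0],[0.008,0,-0.004,0,0],[0.008,0,-0.002,0,0],[0.006,0,-0.001,0,0]]])

```text
time: 5.8
tool_pos: [563.1, 215.8, 119.0]
tcp_rot: [-0.039, 1.501, 0.33]
contact_force: [-36.5, -12.6, 74.3]
grip_width: 0.5
```

Run:
```python
from h import *
o=st((-8,0,20))
im=cam("side")["color"][200:360,230:400]
cv2.imwrite("pics/b4.png",cv2.resize(im,None,fx=3.5,fy=3.5))
```

```text
t 5.80 turner xyz [-8.9 -1.2 19. ] F [-36.5 -12.6  74.3] w 0.5
turn needed 0.5 180.5 j [ 0.24  0.55  1.51  0.01  1.01 -0.14]
shift in tool mm [-0.9  1.2  1. ]
```

View pics/b4.png

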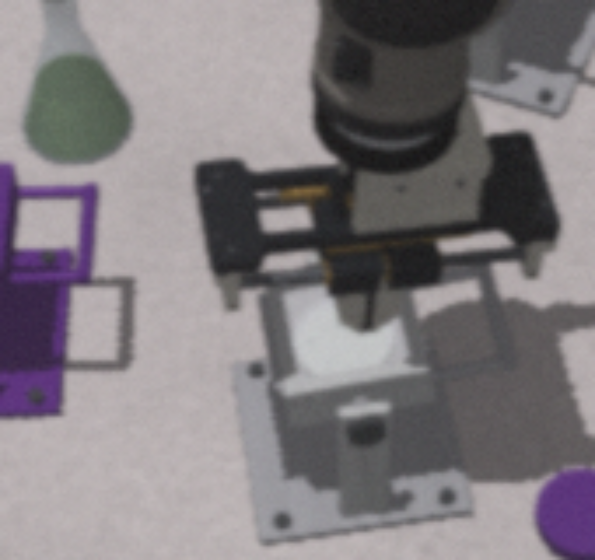

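send_rows(commands=[[[-0.01,0,0,0,0],[-0.025,0,-0.0,0,0],[-0.03,0,-0.02,0,0],[-0.02,0,-0.035,0,0.03],[-0.01,0,-0.035,0,0.03]]])

```text
time: 6.27
tool_pos: [472.4, 180.5, 208.2]
tcp_rot: [-0.044, 1.507, 0.325]
contact_force: [-0.0, 1.1, 0.5]
grip_width: 9.7
```

Run:
```python
from h import *
o=st((-88,0,40))
for n in ("side","top"):
  c=proj(n,P).astype(int)
  im=cam(n)["color"][c[1]-75:c[1]+65,c[0]-65:c[0]+75]
  cv2.imwrite(f"pics/c_{n}.png",cv2.resize(im,None,fx=4,fy=4))
for p in (-30,0,30): print(proj("side",P-88*U+p*V))
```

```text
t 6.27 turner xyz [-106.2   -2.3  108.2] F [-0.   1.1  0.5] w 9.7
turn needed 0.5 180.5 j [ 0.21  0.29  1.66  0.01  1.13 -0.16]
shift in tool mm [69.3  2.3 13.8]
[368.03965539 279.63334148]
[371.21674194 290.91910219]
[374.49889548 302.57808562]
```

View pics/c_side.png

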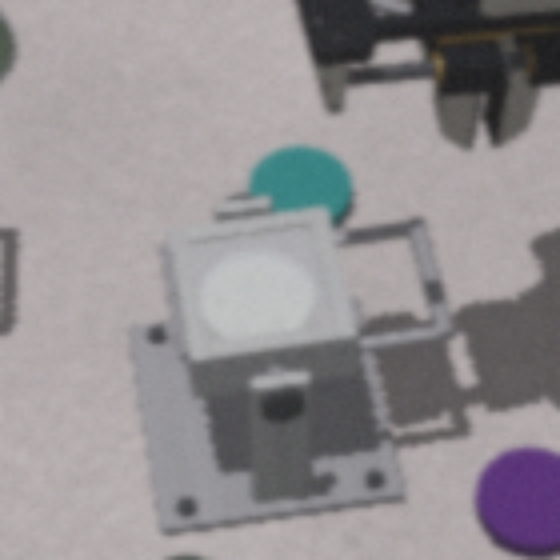

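send_rows(commands=[[[0.025,0.001,0.006,0,0.036],[0.025,0.001,0.005,0,0.036],[0.015,0,0.003,0.5,0.036],[0,0,0,0,0.036]]])

```text
time: 6.7
tool_pos: [487.2, 188.3, 142.2]
tcp_rot: [-0.042, 1.505, 0.317]
contact_force: [-0.8, 0.5, 0.3]
grip_width: 35.5
```

Run:
```python
from h import *
o=st((-87,0,-18))
```

```text
t 6.70 turner xyz [-89.5  -0.2  42.2] F [-0.8  0.5  0.3] w 35.5
turn needed -0.0 180.0 j [ 0.22  0.39  1.71  0.01  0.98 -0.15]
shift in tool mm [60.2  0.3 -1.4]
```

send_rows(commands=[[[0.015,0,0,0,0.036],[0.015,0,0,0,0.036],[0.015,0,-0.001,0,0.036],[0.012,0,0,0,0.036],[0.003,0,0,0,0.036]]])

```text
time: 7.12
tool_pos: [492.8, 189.9, 79.2]
tcp_rot: [-0.043, 1.506, 0.318]
contact_force: [-0.7, 0.3, 0.7]
grip_width: 35.9
```

Run:
```python
from h import *
o=st((-87,0,-18))
im=cam("side")["color"][200:360,270:440]
cv2.imwrite("pics/d1.png",cv2.resize(im,None,fx=3.5,fy=3.5))
```

```text
t 7.12 turner xyz [-83.8  -0.6 -20.8] F [-0.7  0.3  0.7] w 35.9
turn needed 0.0 180.0 j [ 0.22  0.48  1.77  0.01  0.83 -0.15]
shift in tool mm [-3.   0.6 -3. ]
```

View pics/d1.png

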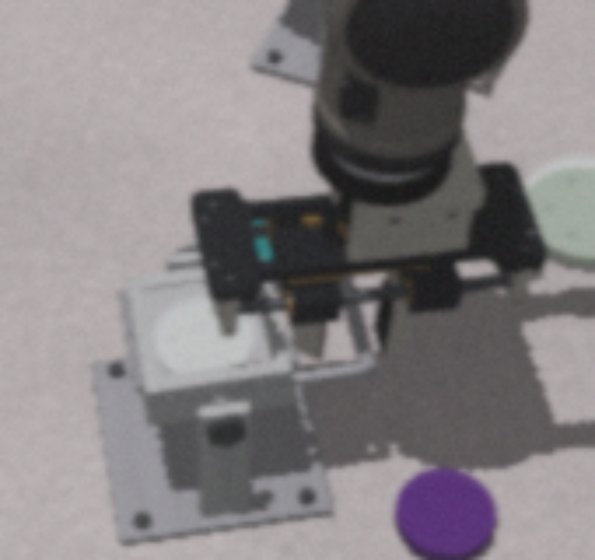

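send_rows(commands=[[[-0.003,0,-0.003,0,0.036],[0,0,0,0,0],[0,0,0,0,0],[0,0,0,0,0],[0,0,0,0,0],[0,0,0,0,0]]])

```text
time: 7.67
tool_pos: [490.7, 188.9, 85.5]
tcp_rot: [-0.051, 1.503, 0.31]
contact_force: [-1.5, -0.2, -2.5]
grip_width: 9.0
```

Run:
```python
from h import *
o=st((-87,0,-18))
```

```text
t 7.67 turner xyz [-86.1  -0.9 -14.5] F [-1.5 -0.2 -2.5] w 9.0
turn needed 0.1 180.1 j [ 0.22  0.47  1.77  0.01  0.84 -0.15]
shift in tool mm [ 3.5  0.9 -1.1]
```

send_rows(commands=[[[-0.015,0,0.002,0,0],[-0.0145,0,0.005,0,0],[-0.0135,0,0.0075,0,0]]])

```text
time: 7.92
tool_pos: [501.6, 192.8, 128.2]
tcp_rot: [-0.051, 1.504, 0.309]
contact_force: [5.1, 0.1, -7.8]
grip_width: 9.1
```

```bash
cat >> h.py <<'E'
def arc(off=(1,-15)):
    o=st();d=o["tool_pos"]-P;x=d@U-off[0];z=d[2]-off[1]
    f=np.arctan2(z,-x);print("phi",np.degrees(f).round(1),"rad",np.hypot(x,z).round(1),"tilt",np.round(R(o)[:,0]@U,3))
    r=R(o);p=o["tool_pos"]
    for k in range(1,8):
        g=min(f+np.radians(10*k),np.pi);w=P+(-88*np.cos(g)+off[0])*U+np.array([0,0,88*np.sin(g)+off[1]])
        print(np.degrees(g).round(),np.round(r.T@(w-p),1));p=w
E
python3 - <<'E'
from h import *
arc()
im=cam("side")["color"][180:340,270:440]
cv2.imwrite("pics/e1.png",cv2.resize(im,None,fx=3.5,fy=3.5))
E
```

```text
t 7.92 turner xyz [-74.6  -1.   28.2] F [ 5.1  0.1 -7.8] w 9.1
turn needed 0.0 180.0 j [ 0.22  0.43  1.69  0.01  0.96 -0.14]
phi 29.8 rad 87.0 tilt 0.066
40.0 [-12.5   1.    8.8]
50.0 [-10.1  -0.   11.5]
60.0 [-8.  -0.  13.1]
70.0 [-5.6 -0.  14.3]
80.0 [-3. -0. 15.]
90.0 [-0.4 -0.  15.3]
100.0 [ 2.3  0.  15.2]
```

View pics/e1.png

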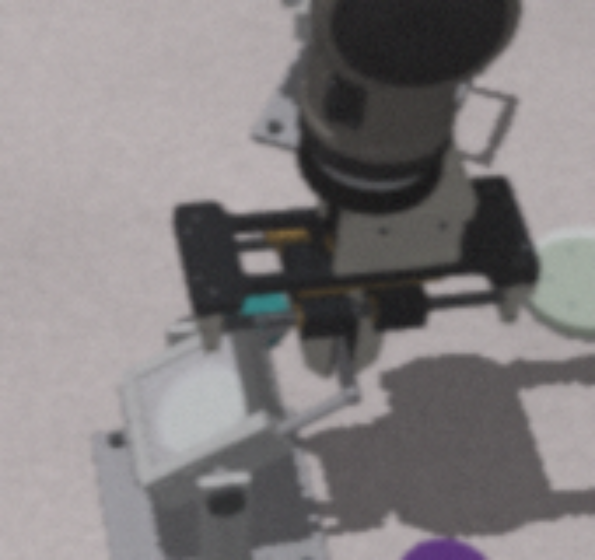

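send_rows(commands=[[[-0.0125,0,0.009,0,0],[-0.01,0,0.0115,0,0],[-0.008,0,0.013,0,0],[-0.0055,0,0.0145,0,0]]])

```text
time: 8.3
tool_pos: [542.0, 207.7, 168.6]
tcp_rot: [-0.071, 1.512, 0.289]
contact_force: [-5.4, -4.1, 3.6]
grip_width: 9.3
```

Run:
```python
from h import *
arc()
```

```text
t 8.30 turner xyz [-31.4  -1.3  68.6] F [-5.4 -4.1  3.6] w 9.3
turn needed 0.0 180.0 j [ 0.23  0.46  1.51  0.    1.11 -0.13]
phi 68.8 rad 89.7 tilt 0.059
79.0 [-1.8  1.3 15.5]
89.0 [-0.8 -0.  15.3]
99.0 [ 1.9  0.  15.2]
109.0 [ 4.5  0.  14.7]
119.0 [ 7.   0.  13.6]
129.0 [ 9.3  0.  12.2]
139.0 [11.3  0.  10.4]
```

send_rows(commands=[[[-0.002,0,0.0155,0,0],[0,0,0.0155,0,0],[0.002,0,0.015,0,0],[0.0045,0,0.0145,0,0]]])

```text
time: 8.63
tool_pos: [597.6, 227.7, 170.6]
tcp_rot: [-0.117, 1.517, 0.243]
contact_force: [-3.3, -2.1, 0.9]
grip_width: 9.2
```

Run:
```python
from h import *
arc()
im=cam("side")["color"][170:350,240:430]
cv2.imwrite("pics/e2.png",cv2.resize(im,None,fx=3.3,fy=3.3))
```

```text
t 8.63 turner xyz [27.6 -2.1 70.6] F [-3.3 -2.1  0.9] w 9.2
turn needed 0.0 180.0 j [ 0.24  0.57  1.32 -0.    1.2  -0.12]
phi 107.3 rad 89.6 tilt 0.054
117.0 [ 8.   2.2 13.3]
127.0 [ 8.9  0.  12.5]
137.0 [10.9  0.1 10.8]
147.0 [12.6  0.1  8.7]
157.0 [13.9  0.1  6.4]
167.0 [14.8  0.1  3.9]
177.0 [15.3  0.1  1.2]
```

View pics/e2.png

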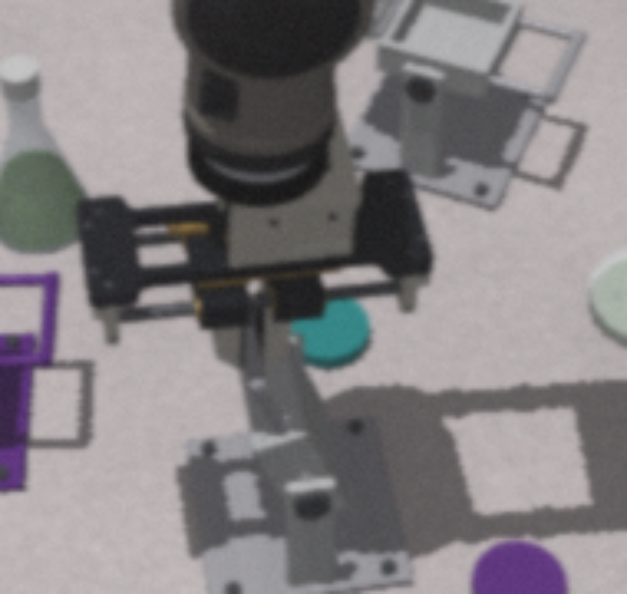

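send_rows(commands=[[[0.008,0.001,0.0135,0,0],[0.009,0.001,0.0125,0,0],[0.011,0,0.011,0,0],[0.0125,0,0.0085,0,0]]])

```text
time: 9.02
tool_pos: [643.4, 244.4, 132.8]
tcp_rot: [-0.181, 1.516, 0.179]
contact_force: [-3.7, -1.1, 2.7]
grip_width: 9.0
```

Run:
```python
from h import *
arc()
```

```text
t 9.02 turner xyz [76.3 -2.6 32.8] F [-3.7 -1.1  2.7] w 9.0
turn needed -0.0 180.0 j [ 0.25  0.69  1.2  -0.    1.2  -0.1 ]
phi 147.6 rad 89.2 tilt 0.054
158.0 [14.5  2.8  5.3]
168.0 [14.9  0.1  3.8]
178.0 [15.3  0.2  1.1]
180.0 [ 3.7  0.  -0.1]
180.0 [0. 0. 0.]
180.0 [0. 0. 0.]
180.0 [0. 0. 0.]
```

send_rows(commands=[[[0.0145,0.001,0.0055,0,0],[0.015,0,0.004,0,0],[0.013,0,0.001,0,0],[0.006,0,0,0,0]]])

```text
time: 9.35
tool_pos: [656.1, 248.9, 83.1]
tcp_rot: [-0.2, 1.515, 0.159]
contact_force: [-18.1, -7.0, 42.4]
grip_width: 9.0
```

Run:
```python
from h import *
arc()
im=cam("side")["color"][170:350,220:410]
cv2.imwrite("pics/e3.png",cv2.resize(im,None,fx=3.3,fy=3.3))
```

```text
t 9.35 turner xyz [ 89.8  -2.9 -16.9] F [-18.1  -7.   42.4] w 9.0
turn needed -0.0 180.0 j [ 0.26  0.76  1.21 -0.01  1.12 -0.1 ]
phi -178.8 rad 88.9 tilt 0.055
-169.0 [15.   3.1 -3.4]
-159.0 [14.5  0.2 -5.1]
-149.0 [13.4  0.2 -7.5]
-139.0 [11.9  0.1 -9.7]
-129.0 [ 10.    0.1 -11.6]
-119.0 [  7.8   0.1 -13.2]
-109.0 [  5.4   0.1 -14.4]
```

View pics/e3.png

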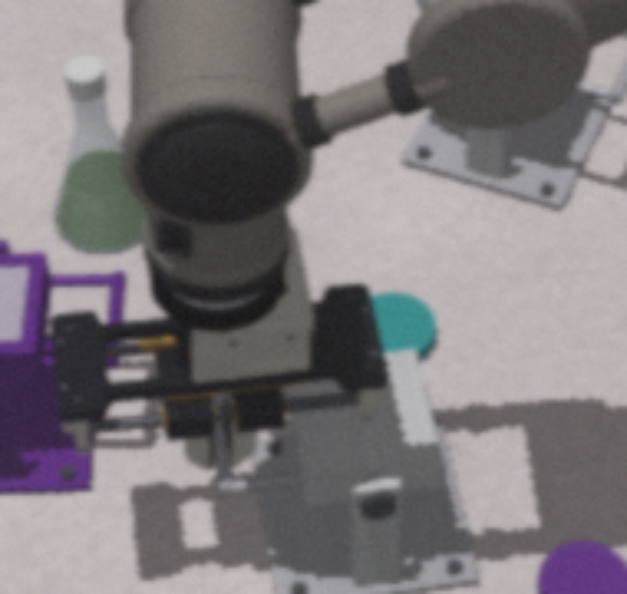

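send_rows(commands=[[[0,0,0,0,0.034],[0,0,0,0,0.034],[0,0,0,0,0.034],[0,0,0,0,0.034],[0,0,0,0,0.034]]])

```text
time: 9.82
tool_pos: [655.1, 249.6, 81.2]
tcp_rot: [-0.176, 1.514, 0.184]
contact_force: [0.5, -0.9, -0.4]
grip_width: 32.6
```

Run:
```python
from h import *
arc()
im=cam("side")["color"][170:350,220:410]
cv2.imwrite("pics/e4.png",cv2.resize(im,None,fx=3.3,fy=3.3))
```

```text
t 9.82 turner xyz [ 89.1  -1.9 -18.8] F [ 0.5 -0.9 -0.4] w 32.6
turn needed 0.0 180.0 j [ 0.26  0.76  1.22 -0.    1.11 -0.1 ]
phi -177.5 rad 88.2 tilt 0.056
-168.0 [15.   2.1 -3. ]
-158.0 [14.4  0.1 -5.4]
-148.0 [13.2  0.1 -7.8]
-138.0 [ 11.6   0.1 -10. ]
-128.0 [  9.7   0.1 -11.9]
-118.0 [  7.5   0.1 -13.4]
-108.0 [  5.1   0.1 -14.5]
```

View pics/e4.png

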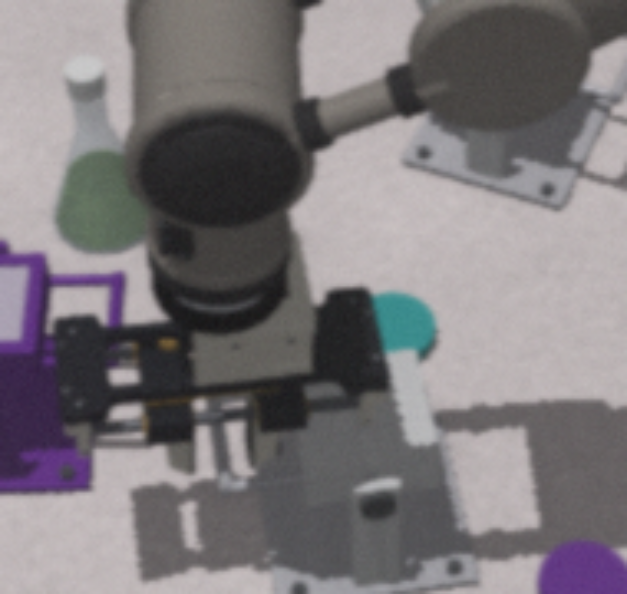

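send_rows(commands=[[[-0.015,0,0.001,0,0.034],[-0.02,0,0.001,0,0.034],[-0.03,0,0.002,0,0.034],[-0.035,0,0.002,0,0.034],[-0.035,0,0,0,0.034],[-0.03,0,-0.02,0,0.034],[-0.01,0,-0.035,0,0.034],[0,0,-0.035,0,0.034],[0,0,-0.035,0,0.034],[0,0,-0.035,0,0.034]]])

```text
time: 10.7
tool_pos: [500.4, 193.2, 249.7]
tcp_rot: [-0.166, 1.516, 0.194]
contact_force: [-0.4, -0.3, 1.5]
grip_width: 34.2
```

send_rows(commands=[[[0,0,-0.035,0,0.034],[0,0.03,-0.025,0,0.034],[0,0.03,-0.02,0,0.034],[0,0.03,-0.01,0,0.034],[0,0.03,0,0,0.034],[0,0.03,0,0,0.034]]])

```text
time: 11.2
tool_pos: [353.1, 297.5, 243.9]
tcp_rot: [-0.185, 1.514, 0.164]
contact_force: [0.1, 0.4, 0.6]
grip_width: 33.8
```

Run:
```python
from h import *
arc()
for n in ("side","top"):
  cv2.imwrite(f"pics/f_{n}.png",cam(n)["color"])
  c=proj(n,P).astype(int)
  im=cam(n)["color"][c[1]-75:c[1]+65,c[0]-85:c[0]+55]
  cv2.imwrite(f"pics/fz_{n}.png",cv2.resize(im,None,fx=4,fy=4))
b=lambda s,z,y:P+s*88*U+y*V+[0,0,z]
for n in("side","top"):
  c=proj(n,P).astype(int)
  print(n,[((proj(n,b(1,0,y))-c+[85,75])*4).round() for y in(-30,30)])
```

```text
t 11.20 turner xyz [-176.7  149.2  143.9] F [0.1 0.4 0.6] w 33.8
turn needed -0.6 179.4 j [ 0.55  0.18  1.7  -0.02  1.21  0.21]
phi 41.8 rad 238.4 tilt 0.056
52.0 [  98.1 -147.   119.5]
62.0 [-7.7  0.  13.3]
72.0 [-5.2  0.1 14.4]
82.0 [-2.7  0.1 15.1]
92.0 [ 0.   0.1 15.3]
102.0 [ 2.7  0.2 15.1]
112.0 [ 5.2  0.2 14.4]
side [array([161., 279.]), array([176., 373.])]
top [array([342., 132.]), array([236., 169.])]
```

View pics/fz_side.png

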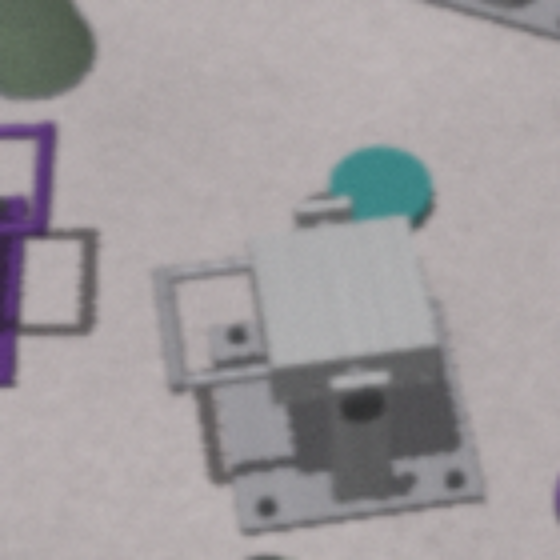

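View pics/f_top.png

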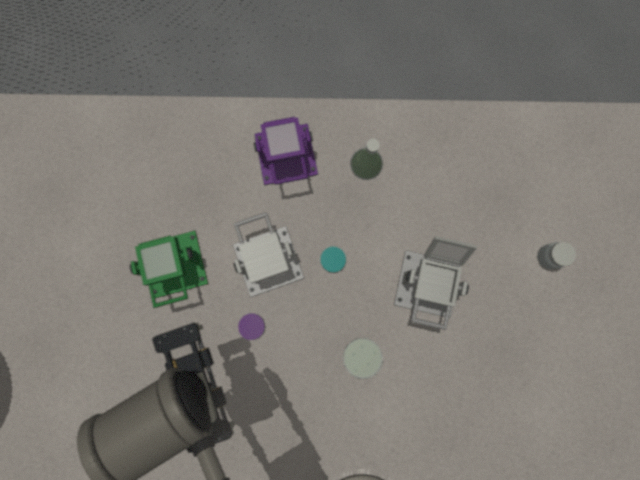

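Run:
```python
from h import *
im=cam("side")["color"];c=proj("side",P).astype(int)
im=im[c[1]-15:c[1]+60,c[0]-45:c[0]+45]
cv2.imwrite("pics/g.png",cv2.convertScaleAbs(cv2.resize(im,None,fx=8,fy=8,interpolation=cv2.INTER_CUBIC),alpha=1.5,beta=0))
for X in[(x,z) for x in(-42,42) for z in(13,-13,-20)]:
    print(X,((proj("side",P+X[0]*U+42*V+[0,0,X[1]])-c+[45,15])*8).round())
```

```text
(-42, 13) [556. 199.]
(-42, -13) [554. 260.]
(-42, -20) [553. 276.]
(42, 13) [221. 249.]
(42, -13) [224. 309.]
(42, -20) [225. 325.]
```

View pics/g.png

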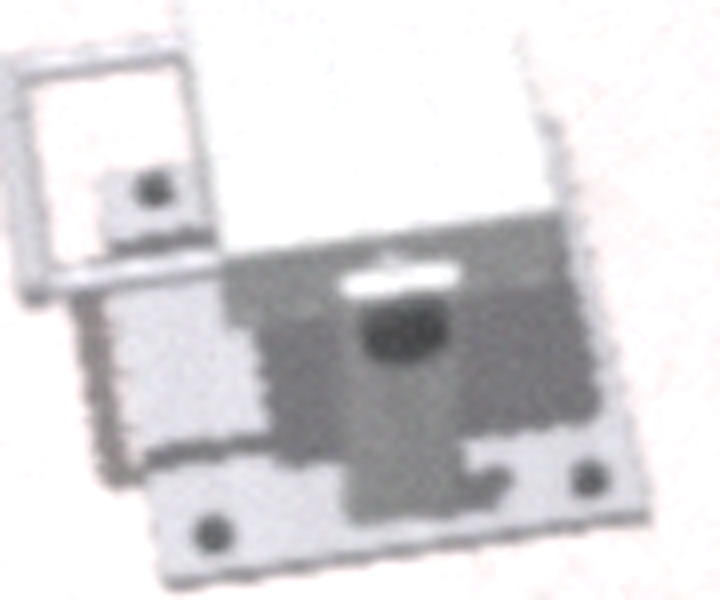

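The near side face measures about 75 px high at both ends. Tray plus shut lid should give 77 px, so the lid is still closed and the tray is level on its stop.

```bash
python3 -c "
from plant import close_job
print(close_job())"
```

```text
the job is handed in; nothing more can be done
None
```

I closed the loaded turner's lid from behind, then gripped its bar and carried it over the top to the far stop. I let go, backed the arm clear and handed the job in at about 11 s.

**Last checks:**
- **Bar:** in the side view it sits within a few pixels of where it should be at the far stop, and the tray is level.
- **Lid:** the side face is as high as tray plus shut lid (about 75 px against 77 px expected) at both ends, so the lid is still shut.
- **Dish:** it is hidden inside the shut holder, so I couldn't see it. I last saw it through the lid window just before the turn.
- **Other things:** the empty turner and the look-alikes stand as they did in the first picture, and the robot touches nothing.

**What did not go cleanly:**
- **Handle rose early:** while I was pushing the lid, the tray tilted and lifted the handle slightly. Pressing the lid shut put it back on its stop before I turned it.
- **High force on the lid:** the fingertips pressed the lid with about 84 N for a moment (the wrist limit is 120 N).
- **Force at the far stop:** about 47 N at the fingers as the bar reached it.
- **Tool tilt:** the tool leaned about 3 to 4 degrees off vertical, with no sign of contact from it.

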